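# Cock the bench camera and hold a lens in its V-block

### The job

Get the bench camera ready for a trial shot of the bottle in front of it: first cock its shutter by swinging the sprung lever over to its stop and letting it swing back. Then take the larger of the two lenses out of the wooden rack, lay it in the camera's V-block with its narrow rear end towards the shutter and its plain barrel bedded along the full length of both sides of the V, and finish while still gripping it and pressing it down with roughly 15 to 20 N, because the V-block has no clamp. Leave the smaller lens, the bottle and its scale bar where they are.

Things in the scene. Friction and masses are not known exactly. Their poses are not given: they have to be found in the camera images.
- bench_camera: Fixed bench camera: aluminium rail (x = -198 to 64 mm, 70 mm wide) with a finned black camera back (x to -172, 95 mm high), a grey lens board 84 mm wide and 92 mm high with a round black shutter (radius 32, front face x = -67), and a steel V-block. Origin on the table below the middle of the V-block; x along the optical axis from shutter to bottle, z up, y left when looking along x.
- v_seat (a point): Where the larger lens's centre lies when seated: on the optical axis, 60 mm above the table, over the middle of the V-block; axes as bench_camera. The 90 degree V is 60 mm long (x = -30 to 30 mm), only 35 mm wide over all, its top edges 11 mm below this point: fingers gripping the 40 mm barrel across its sides pass outside it.
- v_left: Left (+y) side of the V-block, rising outwards at 45 degrees; fixed to the bench camera, same origin and axes as bench_camera. The barrel bears on the end 19 mm of its length at either end; the middle is cut back. Smooth oiled steel.
- v_right: Right (-y) side of the V-block, the mirror image of v_left; same origin and axes as bench_camera.
- cocking_lever (a joint): Shutter-cocking lever, turning about the optical axis. 0 = at rest, leaning 0.5 rad from vertical to the left (+y of bench_camera); 1.0 rad = at its stop, leaning 0.5 rad to the right (-y). A spring always drives it back to 0: about 1 N at the knob at rest, 2.5 N at the stop, which is rigid.
- lever_knob (a point): Middle of the round knob at the lever's end (10 mm thick, 18 mm long along x), 64 mm from the optical axis, at x = -72 mm of bench_camera. At rest 116 mm above the table, 31 mm left of the axis; it rises to 124 mm midway and ends 31 mm right. Below it a bare arm 8 mm wide runs down to the shutter rim. The point's axes turn with the lever.
- lens: The larger lens, loose, about 0.26 kg, 104 mm long: aluminium barrel 40 mm thick, 78 mm long, with a flush ribbed black band 23 mm wide round its middle; front rim 46 mm thick, 12 mm long; narrow rear mount 30 mm thick, 14 mm long. Origin on its axis at mid barrel; x along it to the front rim. In the rack: 52 mm above the table, front pointing within 0.6 rad of bench_camera's x.
- lens_rear (a point): Centre of the larger lens's rear end face, 53 mm behind the lens origin.
- slim_lens: The smaller lens, loose, 90 mm long, barrel 32 mm thick, in the other berth of the rack; origin and x axis as for lens. Which lens lies in which berth varies.
- lens_rack: Fixed wooden rack, 112 x 196 mm: base board 12 mm thick, two upright notched boards across it at x = -29 and 29 mm (10 mm thick, tops 44 mm above the table, 48 mm clear between them). Origin on the table at its centre; x along the lenses. Berths at y = -48 and 48 mm; each lens spans both boards in 90 degree notches, its ribbed band over the clear space.
- ink_bottle: Green glazed bottle, the find to be photographed, 75 mm thick and 70 mm high, standing in front of the lens position about 0.2 m from the middle of the V-block. Origin at the middle of its underside.
- scale_bar: Black and white photo scale bar, 150 x 20 x 4 mm, lying on the table between camera and bottle. Origin at the middle of its underside; y along it.
There are look-alikes about, which are no part of the job. What is shaped like the lens but purple is not meant.

How it is judged:
On the way, in this order (a step that is already met when the one before it is completed fails the run):
1. the cocking lever is swung to its stop (beyond 0.93 rad) (value of joint cocking_lever above 0.93 rad), for 0.1 s.
2. the lever is let go and has swung back (below 0.08 rad), with the robot off it (value of joint cocking_lever below 0.08 rad and contact force between each of the arm, the fingers and bench_camera below 0.2 N), for 0.1 s.
3. the larger lens is lifted clear of the rack in the fingers (height (world z) of lens above 0.075 m and contact force between the fingers and lens above 1 N and contact force between lens and lens_rack below 0.1 N), for 0.2 s.
At the end, for the whole second after the job is handed in: Larger lens gripped (over 3 N), pressed with over 3 N on each side of the V; centre within 2.5 mm of the seat sideways and in height, 9 mm lengthwise; axis within 0.035 rad; rear to the shutter; still. Lever back below 0.08 rad; smaller lens and bottle within 15 mm, scale bar within 20 mm (contact force between lens and v_left above 3 N and contact force between lens and v_right above 3 N and contact force between the fingers and lens above 3 N and z of lens in the frame of v_seat between -0.0025 and 0.0025 m and y of lens in the frame of v_seat between -0.0025 and 0.0025 m and x of lens in the frame of v_seat between -0.009 and 0.009 m and x of lens_rear in the frame of v_seat below -0.04 m and angle between the x axis of lens and the x axis of bench_camera, either way round below 0.035 rad and linear speed of lens below 0.01 m/s and value of joint cocking_lever below 0.08 rad and distance of each of slim_lens, ink_bottle from where it was at the start of the episode below 0.015 m and distance of scale_bar from where it was at the start of the episode below 0.02 m); the arm keeps its last pose, push and grip.
It fails at once if the lens is pressed hard against the camera (over 80 N) (contact force between lens and bench_camera above 80 N).
It fails at once if the smaller lens is taken or knocked out of its berth (distance of slim_lens from where it was at the start of the episode above 0.03 m).
It fails at once if the bottle is knocked away (distance of ink_bottle from where it was at the start of the episode above 0.03 m).
It also fails if it takes over 58 s, if anything falls off the work surface, if the arm or the gripper's body presses on something with over 40 N, if the wrist force passes 120 N, or if a joint passes its speed limit or range.

### The arm

A 6-joint arm with a two-finger parallel gripper is mounted at the origin on a cart in front of the work surface, level with it; the furniture and walls round the work are solid. World frame = base frame: x ahead of the robot, y to its left, z up, the work surface at z = 0. Lengths are in m, angles in rad, forces in N, time in s.
With the tool pointing down it reaches from about 0.3 to 0.825 m from the base axis. Payload 5.4 kg.
Tool frame: the origin (TCP) lies on the centre line of the jaws, within the pads' length; the fingertips stand 8 mm ahead of it and the grasp point (between the pads) lies 11 mm behind it (bot.tip_extent is the distance from the TCP to the fingertips, in m); z points along the fingers, y is the line along which they close (so a half turn about z gives the same grasp; the last joint's range is limited). The gripper opens to 92 mm and grips with 3 to 60 N. Pads are 20 mm wide; open, the fingers measure 128 mm over their backs; the gripper's body (75 mm by 189 mm) begins 69 mm behind the grasp point.
Start: joints at [1.027, 0.158, 1.597, -0, 1.386, -0.21], TCP at [0.188, 0.543, 0.223] pointing down, gripper open.
Joint ranges: [-2.91, 2.91], [-0.94, 2.29], [0.18, 2.7], [-1.29, 4.43], [0.17, 2.64], [-3, 3]. Speed limits (rad/s): [2.57, 2.57, 3.14, 3.14, 3.14, 3.14].

### API

Orientations are given as a unit quaternion [w, x, y, z].
In Python, from station import sensors, imaging, ticket, models, bot gives the robot as it stands.
- The arm moves only by the tool servo_tool, never from a script. Its argument "commands" is a list that holds one entry, the list of rows, each a list of 4 numbers: the shift along the tool's x, y, z in units of 25 mm (1.0 is 25 mm), then the turn about the tool's z in degrees. In form: [[[dx, dy, dz, spin], ...]]. A call has 1 to 10 rows; each row is the pose to reach, as a shift and turn from the pose commanded when the call began, along the tool's axes at that moment; what a row does not reach only later rows make up. A row lasts 1/10 s, in which the tool goes at most 50 mm and 8.59 degrees, less where a joint would pass 70% of its speed; a pose out of reach is approached as far as the arm can. A call with a gripper value outside its range is refused whole. "fingers" is the finger opening in mm, from 0 to 91.9, set as the call begins (left out, the last holds). The fingers move at their own pace and stop on an object; "newtons" is the grip in N (left out, the last holds). Time passes only in rows, so rows that repeat a pose let the fingers close. It gives the time, the measured TCP pose, the force, the opening and the grip force at its end, in the units of the state.
- sensors.sense(): the state, without advancing time (a new reading comes with each control period).
- imaging.capture(name): name is "scene" or "top"; returns a dict with "color" (420x560x3 uint8, red, green, blue), "camera_matrix" (3x3 intrinsics, pixels), "distortion" ([k1, k2, p1, p2, k3] as OpenCV has them; the pictures are not rectified), "rvec" (rotation vector, rad) and "tvec" (3), from world to camera coordinates, as OpenCV has them. Camera axes: x right, y down, z forward; pixel columns grow to the right and rows downward; lengths in m; the calibration is good to about 2 mm. A picture is of the moment at which its call begins. There is no depth.
- ticket.close_job(): hands the job in; it is judged then, once.
Trained networks look in the newest picture that a camera, given by its name, has taken for a name from the list of things; names that differ only in an ending like _2 or _b are one class to them, and where a whole thing is asked for, a point or a joint stands for the part that bears it (a point fixed in the world has none). Each returns a list of dicts, best first, with "score" (0 to 1); they miss things now and then, are a little off and sometimes report something else, mostly with a low value. They report only what shows in the picture. A call takes as long as a camera call. They do not tell look-alikes from the thing itself.
- models.cut_out(camera, target): "region" (420x560 bool, what is visible of it) and "pixel" ([row, column] in pixels, amid what is visible of it).
- models.tip_of(camera, target): "pixel" ([row, column] in pixels: a listed point, or the origin of a listed thing).
The state is a dict: "time": time; "joint_positions": joint angles; "qd": joint speeds; "joint_torque": joint torques, N m; "eef_pos": TCP position; "orientation": TCP orientation; "contact_force": force on the tool from outside, world axes, zero at the start; "ft_torque": the same for the moment, N m; "grip_width": finger opening in m; "gripper_force": force on a finger pad.
Only numpy, scipy, OpenCV 4.12 (cv2) and the standard library are available. Lean on these libraries where they do the work, as an engineer would, in place of code of your own. Each camera call takes 0.05 s, during which the arm holds its last target. There are 200 camera calls.

## Working session

There is one attempt and no reset: what is moved stays moved. The work goes in short steps, Python scripts to look and compute and a tool call to move; the robot and the scene stay as the last step left them, time stands still between calls to the robot, and variables do not carry over. Pictures are saved under pics/ and viewed, at most 10 in all, crops included, and the job is handed in when it is done.

Besides the shell and the picture viewer there is one more tool, called after ">>>" as name(argument=value, ...), one argument or row to a line, values as JSON. servo_tool: Moves the arm, as the interface text tells. Its arguments: {"type":"object","properties":{"commands":{"type":"array","items":{"type":"array","items":{"type":"array","items":{"type":"number"}}}},"fingers":{"type":"number"},"newtons":{"type":"number"}},"required":["commands"]}

```bash
mkdir -p pics; ls
cat > h.py <<'E'
import numpy as np, cv2
from station import sensors, imaging, ticket, models, bot
def cap(n):
    return imaging.capture(n)
def ray(c,px):
    K=c["camera_matrix"];u=cv2.undistortPoints(np.array([[[px[1],px[0]]]],float),np.array(K),np.array(c["distortion"]))[0,0]
    R=cv2.Rodrigues(np.array(c["rvec"],float))[0];t=np.array(c["tvec"],float).ravel()
    return -R.T@t, R.T@np.array([u[0],u[1],1.])
def atz(c,px,z):
    o,d=ray(c,px);return o+d*(z-o[2])/d[2]
def proj(c,P):
    p=cv2.projectPoints(np.array(P,float).reshape(-1,1,3),np.array(c["rvec"],float),np.array(c["tvec"],float),np.array(c["camera_matrix"]),np.array(c["distortion"]))[0][:,0]
    return p[:,::-1]
def tri(obs):
    A=np.zeros((3,3));b=np.zeros(3)
    for c,px in obs:
        o,d=ray(c,px);d/=np.linalg.norm(d);M=np.eye(3)-np.outer(d,d);A+=M;b+=M@o
    return np.linalg.solve(A,b)
E
python3 - <<'E'
from h import *
C={}
for n in("top","scene"):
    C[n]=cap(n);cv2.imwrite(f"pics/{n}0.png",C[n]["color"][:,:,::-1])
    o,_=ray(C[n],(210,280));print(n,"cam at",o.round(3))
    for t in ["v_seat","lever_knob","lens","lens_rear","slim_lens","lens_rack","ink_bottle","scale_bar","bench_camera"]:
        try:
            r=models.tip_of(n,t);print(t,[(np.round(x["pixel"],1).tolist(),round(x["score"],2)) for x in r[:3]])
        except Exception as e: print(t,e)
print(sensors.sense())
E
```

```text
pics
top cam at [ 0.351 -0.063  1.524]
v_seat [([195.9, 333.1], 0.76), ([199.1, 334.0], 0.46), ([206.5, 376.9], 0.39)]
lever_knob [([179.9, 312.7], 0.4)]
lens [([230.5, 199.3], 0.75), ([211.5, 397.7], 0.66), ([268.7, 331.1], 0.62)]
lens_rear [([233.2, 182.4], 0.72), ([287.0, 329.4], 0.67)]
slim_lens [([196.5, 202.0], 0.94), ([193.9, 338.1], 0.23)]
lens_rack [([216.0, 205.6], 0.81)]
ink_bottle [([209.3, 397.8], 0.72), ([198.1, 204.3], 0.22)]
scale_bar [([205.8, 376.9], 0.96)]
bench_camera [([200.7, 332.5], 0.89), ([197.6, 337.3], 0.22)]
scene cam at [ 0.033 -0.574  0.774]
v_seat [([240.1, 349.9], 0.75), ([284.1, 375.1], 0.37)]
lever_knob [([199.6, 335.9], 0.39)]
lens [([189.7, 220.0], 0.91), ([291.6, 284.3], 0.82)]
lens_rear [([304.1, 264.8], 0.69), ([179.8, 213.7], 0.64)]
slim_lens [([178.3, 249.2], 0.69)]
lens_rack [([198.1, 235.1], 0.76)]
ink_bottle [([307.5, 402.0], 0.58)]
scale_bar [([284.3, 379.1], 0.67), ([257.0, 347.1], 0.62)]
bench_camera [([258.7, 344.3], 0.8)]
{'time': 1.0, 'joint_positions': array([ 1.02694064e+00,  1.58390978e-01,  1.59698990e+00,  2.95350178e-05,
        1.38619784e+00, -2.10134803e-01]), 'qd': array([ 0.00083724,  0.000728  ,  0.00090337, -0.00175811,  0.00181947,
       -0.00196154]), 'joint_torque': array([ 1.07363121e-03, -3.85567367e+01, -3.22377527e+01,  7.03174551e-02,
        3.04488628e-02,  4.39917329e-06]), 'eef_pos': array([0.18837299, 0.54325926, 0.22261128]), 'orientation': array([-1.09331121e-05,  1.66089895e-01,  9.86110616e-01,  1.18200454e-05]), 'contact_force': array([-0.77010104,  0.2014188 ,  1.05565225]), 'ft_torque': array([-0.03003002, -0.03059379,  0.01787459]), 'gripper_force': 0.0, 'grip_width': 0.09184196269289178}
```

Run:
```python
import cv2
a=cv2.imread("pics/top0.png")[130:320,150:430];cv2.imwrite("pics/t_c.png",cv2.resize(a,(798,541),interpolation=cv2.INTER_CUBIC))
a=cv2.imread("pics/scene0.png")[130:350,180:460];cv2.imwrite("pics/s_c.png",cv2.resize(a,(756,594),interpolation=cv2.INTER_CUBIC))
```

```text
(no output)
```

View pics/t_c.png

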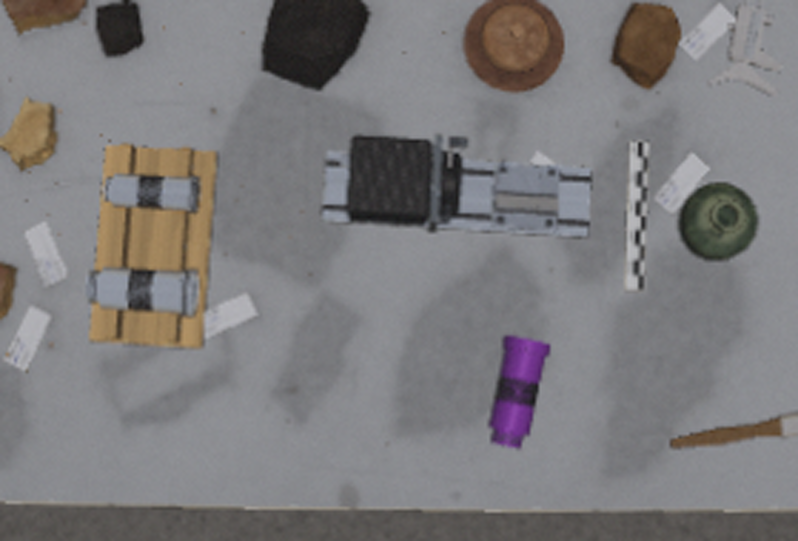

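View pics/s_c.png

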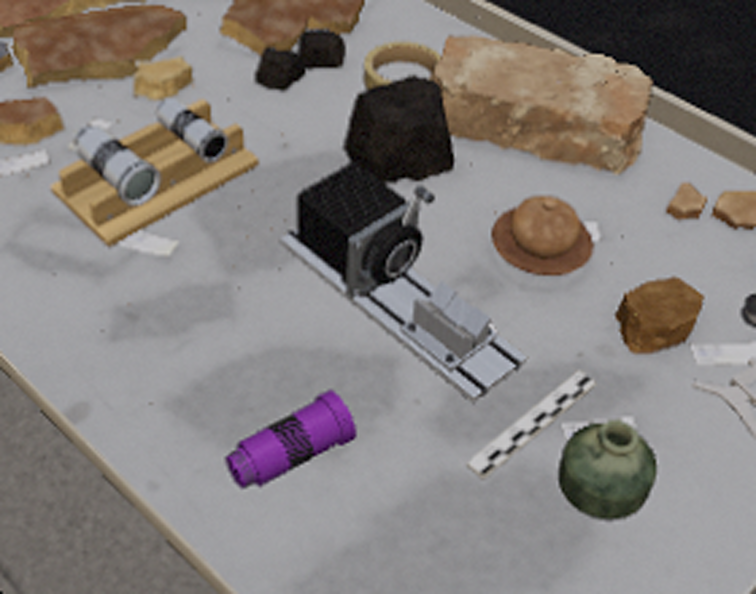

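The top view shows the rack at left. The larger lens lies in its front berth (about row 231, col 201, 40 mm class barrel with a wider rim on the right). The slim lens lies in the rear berth (197, 202). The purple look-alike lies loose on the table at (268, 331). The bench camera points right, with its knob at (180, 312). The rack's front-berth lens is the one meant: it is metal, thicker and in the rack. I'll measure it and confirm it in a crop.

```bash
cat > m.py <<'E'
from h import *
C={n:cap(n) for n in("top","scene")}
def best(n,t,near):
    r=models.cut_out(n,t);return min(r,key=lambda x:np.hypot(*(np.array(x["pixel"])-near)))
v={n:models.tip_of(n,"v_seat")[0]["pixel"] for n in C}
print("v_seat top@.06",atz(C["top"],v["top"],.06).round(4),"scene",atz(C["scene"],v["scene"],.06).round(4))
kp={n:models.tip_of(n,"lever_knob") for n in C}
for n in C:
    if kp[n]: print("knob",n,atz(C[n],kp[n][0]["pixel"],.116).round(4))
cs=[]
for t,near,z in(("lens",(231,200),.052),("slim_lens",(197,202),.05),("bench_camera",(200,330),.02),("ink_bottle",(209,400),.035)):
    b=best("top",t,near);m=b["region"].astype(np.uint8)
    pts=np.argwhere(m);W=np.array([atz(C["top"],p,z)[:2] for p in pts])
    rc=cv2.minAreaRect(W.astype(np.float32));print(t,"score",round(b["score"],2),"mean",W.mean(0).round(4),"rect",np.round(rc[0],4),np.round(rc[1],4),round(rc[2],1))
    cs.append(m)
    if t=="lens":
        # midline across columns
        cols=np.unique(pts[:,1]);mid=np.array([atz(C["top"],(pts[pts[:,1]==c][:,0].mean(),c),z)[:2] for c in cols[3:-3]])
        p=np.polyfit(mid[:,1],mid[:,0],1);print("lens midline dx/dy",p)
    if t=="bench_camera":
        for c in np.unique(pts[:,1]):
            r=pts[pts[:,1]==c][:,0];print((int(c),int(r.min()),int(r.max())),end=" ")
        print()
for n,near in(("scene",(190,220)),):
    b=best(n,"lens",near);pts=np.argwhere(b["region"]);W=np.array([atz(C[n],p,.052)[:2] for p in pts]);print("scene lens mean",W.mean(0).round(4),"px",b["pixel"])
a=C["top"]["color"][:,:,::-1].copy()
A=cv2.resize(a[172:222,258:364],None,fx=7,fy=7,interpolation=cv2.INTER_CUBIC)
B=cv2.resize(a[178:254,176:234],None,fx=3.2,fy=3.2,interpolation=cv2.INTER_CUBIC)
o=np.zeros((600,742,3),np.uint8);o[:350]=A[:350,:742];o[355:355+B.shape[0],:B.shape[1]]=B
s=C["scene"]["color"][160:226,190:270,::-1];S=cv2.resize(s,None,fx=3.6,fy=3.6,interpolation=cv2.INTER_CUBIC);o[355:355+S.shape[0],300:300+S.shape[1]]=S
cv2.imwrite("pics/m.png",o)
E
python3 m.py
```

```text
v_seat top@.06 [ 0.5986 -0.1895  0.06  ] scene [ 0.584  -0.1995  0.06  ]
knob top [ 0.6237 -0.126   0.116 ]
knob scene [ 0.622  -0.1247  0.116 ]
lens score 0.96 mean [0.488 0.172] rect [0.4867 0.1748] [0.1087 0.044 ] 88.2
lens midline dx/dy [0.045242   0.48017835]
slim_lens score 0.8 mean [0.5841 0.1685] rect [0.584  0.1694] [0.0932 0.0324] 86.7
bench_camera score 0.72 mean [ 0.5936 -0.1208] rect [ 0.5995 -0.1263] [0.2587 0.0915] 88.1
(263, 202, 204) (264, 185, 206) (265, 184, 206) (266, 183, 207) (267, 183, 207) (268, 183, 207) (269, 183, 207) (270, 183, 207) (271, 183, 207) (272, 183, 208) (273, 181, 208) (274, 179, 208) (275, 179, 208) (276, 179, 208) (277, 179, 208) (278, 179, 208) (279, 179, 208) (280, 179, 208) (281, 179, 208) (282, 179, 208) (283, 179, 208) (284, 179, 208) (285, 179, 208) (286, 180, 208) (287, 180, 208) (288, 180, 208) (289, 180, 208) (290, 180, 208) (291, 180, 208) (292, 180, 208) (293, 180, 208) (294, 180, 208) (295, 180, 208) (296, 180, 208) (297, 180, 208) (298, 180, 208) (299, 180, 209) (300, 180, 209) (301, 180, 209) (302, 179, 210) (303, 178, 209) (304,
[... 282 characters left out ...]
 (322, 187, 210) (323, 187, 210) (324, 187, 210) (325, 187, 210) (326, 188, 210) (327, 188, 210) (328, 188, 211) (329, 188, 211) (330, 188, 211) (331, 188, 211) (332, 188, 211) (333, 188, 211) (334, 188, 211) (335, 188, 211) (336, 188, 211) (337, 188, 211) (338, 188, 211) (339, 188, 211) (340, 188, 211) (341, 188, 211) (342, 188, 211) (343, 188, 211) (344, 188, 211) (345, 188, 211) (346, 188, 211) (347, 188, 211) (348, 188, 211) (349, 188, 211) (350, 188, 212) (351, 188, 212) (352, 189, 212) (353, 189, 212) (354, 189, 211) (355, 190, 210) (356, 192, 194) 
ink_bottle score 0.87 mean [ 0.5611 -0.3809] rect [ 0.5613 -0.3817] [0.0765 0.0808] 45.0
scene lens mean [0.488  0.1698] px [191.3, 222.8]
```

View pics/m.png

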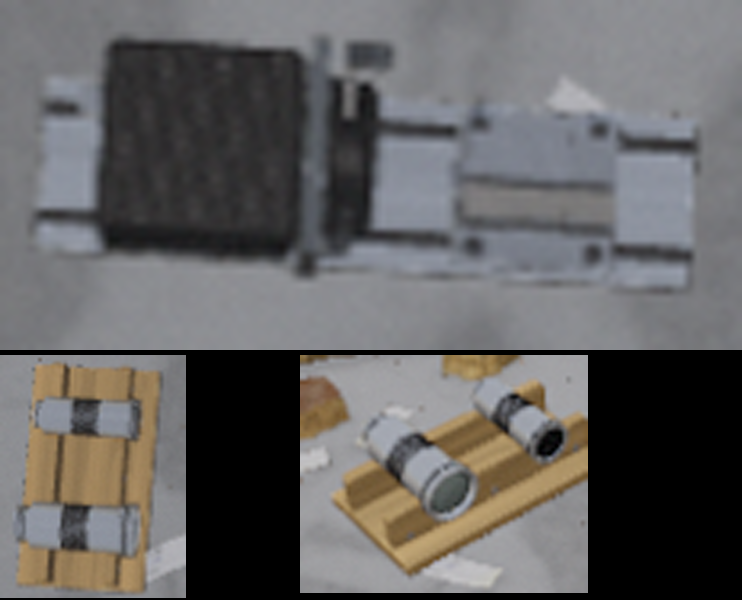

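The crop confirms it. The front-berth metal lens, with its band at (231.8, 199.4), is the thicker one; its rim is on the right and its narrow rear on the left. Rail corners in the crop are (42,78), (32,250), (697,122) and (690,288). The V runs from about (458,200) to (613,209).

Run:
```python
from h import *
c=cap("top")
f=lambda x,y,z:atz(c,(172+(y+.5)/7-.5,258+(x+.5)/7-.5),z)[:2]
for z in(.01,.02):
    a,b,d,e=[f(*p,z) for p in((42,78),(32,250),(697,122),(690,288))]
    L=(a+b)/2;R=(d+e)/2;u=(R-L)/np.linalg.norm(R-L);ly=np.array([-u[1],u[0]])
    print(z,"len",np.linalg.norm(R-L),np.linalg.norm(a-b),np.linalg.norm(d-e),"u",u,"origin",L+u*198*np.linalg.norm(R-L)/262/1000,R-u*.064)
o=R-u*.064
print("V mid z.035",f(535,205,.035),"V ends",f(458,200,.03),f(613,209,.03))
print("knob pred",o-.072*u+.031*ly, "knob seen",f(368,54,.121))
print("lens band",atz(c,(231.75,199.4),.072))
P=lambda z:np.append(o,z)
print("bottle dist",np.linalg.norm(np.array([.561,-.381])-o))
```

```text
0.01 len 0.26410640617915615 0.07002737999327219 0.06752199164599004 u [-0.0545525 -0.9985109] origin [0.5975429  0.00478943] [ 0.58663748 -0.19481971]
0.02 len 0.26236233816705434 0.06956494322324276 0.06707609960025421 u [-0.0545525 -0.9985109] origin [0.59591553 0.00433928] [ 0.58510519 -0.1935297 ]
V mid z.035 [ 0.57863103 -0.19265446] V ends [ 0.58112315 -0.1625776 ] [ 0.57807598 -0.22405204]
knob pred [ 0.61998681 -0.12332804] knob seen [ 0.62196124 -0.12299938]
lens band [0.48625724 0.17162218 0.072     ]
bottle dist 0.18901368400437646
```

Run:
```python
from h import *
o=np.array([.586,-.1935]);u=np.array([-.0545,-.9985]);ly=np.array([.9985,-.0545])
W=lambda x,y,z:np.append(o+u*x+ly*y,z)
pic=np.zeros((600,800,3),np.uint8)
for n,(r0,c0,h,w),off in(("top",(176,308,50,60),0),("scene",(190,300,75,75),400)):
    c=cap(n);k=min(400/w,600/h);im=cv2.resize(c["color"][r0:r0+h,c0:c0+w,::-1],None,fx=k,fy=k,interpolation=cv2.INTER_CUBIC)
    def L(*P,col=(0,0,255)):
        q=[(int((p[1]-c0+.5)*k),int((p[0]-r0+.5)*k)) for p in proj(c,P)]
        for a,b in zip(q,q[1:]):cv2.line(im,a,b,col,1)
    L(W(-30,0,32)*1 if 0 else W(-.03,0,.032),W(.03,0,.032))
    for s in(1,-1):L(W(-.03,s*.0175,.049),W(.03,s*.0175,.049),col=(0,255,0))
    L(*[W(x,y,.015) for x,y in((-.06,-.035),(.064,-.035),(.064,.035),(-.06,.035))],col=(255,0,0))
    L(W(-.081,.031,.116),W(-.063,.031,.116),col=(0,255,255))
    pic[:im.shape[0],off:off+im.shape[1]]=im[:600,:400]
cv2.imwrite("pics/w.png",pic)
```

```text
(no output)
```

View pics/w.png

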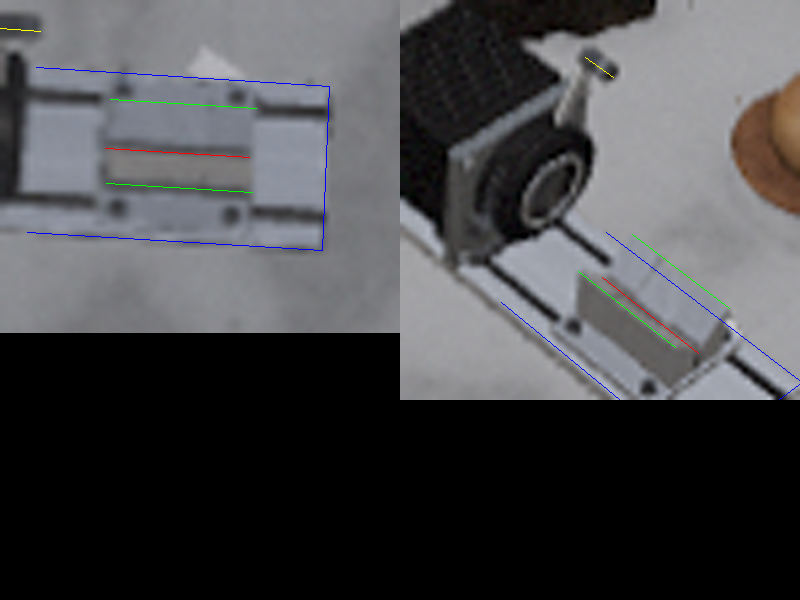

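The wireframe fits both views to about 1–2 mm: near V edge at scene-crop (583,272)–(687,350), apex at top-crop row 145–155. I take the origin as (0.587, -0.1945) and the yaw as -3.1°, and start moving towards the lever.

>>> servo_tool(
  commands=[
    [[-26.5,-19.15,0,74],[-26.5,-19.15,0,74],[-26.5,-19.15,0,74],[-26.5,-19.15,0,74],[-26.5,-19.15,0,74],[-26.5,-19.15,0,74],[-26.5,-19.15,0,74],[-26.5,-19.15,0,74],[-26.5,-19.15,0,74],[-26.5,-19.15,0,74]],
  ],
  fingers=0,
  newtons=10,
)

```text
time: 2.7
eef_pos: [0.4763, 0.1319, 0.223]
orientation: [0.0, 0.727, 0.687, 0.0]
contact_force: [0.2, 1.5, 0.8]
grip_width: 0.0142
gripper_force: 0.0
```

>>> servo_tool(
  commands=[
    [[-9.9,7.8,0,0],[-9.9,7.8,0,0],[-9.9,7.8,0,0],[-9.9,7.8,0,0],[-9.9,7.8,0,0],[-9.9,7.8,0,0],[-9.9,7.8,0,0],[-9.9,7.8,0,0],[-9.9,7.8,0,0]],
  ],
)

```text
time: 3.6
eef_pos: [0.6562, -0.1234, 0.2223]
orientation: [-0.001, 0.726, 0.688, -0.0]
contact_force: [-0.2, 0.4, -0.5]
grip_width: 0.0005
gripper_force: 0.0
```

>>> servo_tool(
  commands=[
    [[0,0,1.8,0],[0,0,3.4,0],[0,0,4.4,0],[0,0,4.4,0],[0,0,4.4,0]],
  ],
)

```text
time: 4.1
eef_pos: [0.6565, -0.1228, 0.1136]
orientation: [0.0, 0.726, 0.688, 0.0]
contact_force: [0.5, -0.4, 0.3]
grip_width: 0.0006
gripper_force: 0.0
```

Run:
```python
from h import *
p=[]
for n,(r0,c0) in(("top",(140,270)),("scene",(130,280))):
    c=cap(n);p.append(cv2.resize(c["color"][r0:r0+100,c0:c0+100,::-1],(400,400),interpolation=cv2.INTER_CUBIC))
cv2.imwrite("pics/k.png",np.hstack(p));print(sensors.sense()["eef_pos"])
```

```text
[ 0.65799115 -0.12386126  0.11560428]
```

View pics/k.png

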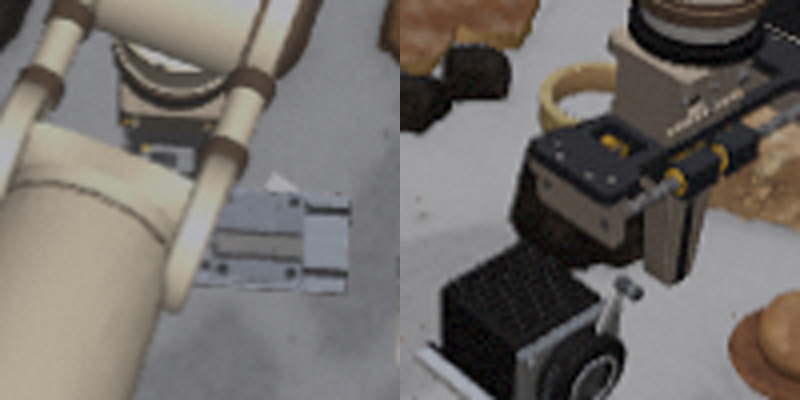

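The right half shows the closed fingers (tip at about (670,280)) just beyond the knob at (628,288), standing clear on the +x side. Now I'll pull the knob towards the robot.

>>> servo_tool(
  commands=[
    [[0,-0.4,0.2,0],[0,-0.8,0.2,0],[0,-1.2,0.2,0],[0,-1.6,0.2,0],[0,-2.0,0.2,0],[0,-2.3,0.2,0],[0,-2.5,0.2,0],[0,-2.5,0.2,0]],
  ],
)

```text
time: 5.0
eef_pos: [0.5949, -0.121, 0.1092]
orientation: [0.001, 0.726, 0.688, 0.001]
contact_force: [1.5, -0.3, 3.3]
grip_width: 0.0004
gripper_force: 1.5
```

>>> servo_tool(
  commands=[
    [[0,-0.2,0,0],[0,-0.36,0,0],[0,-0.36,0,0]],
  ],
)

```text
time: 5.3
eef_pos: [0.5849, -0.12, 0.1073]
orientation: [-0.0, 0.726, 0.688, -0.0]
contact_force: [3.2, -0.6, 0.6]
grip_width: 0.0004
gripper_force: 1.5
```

>>> servo_tool(
  commands=[
    [[0,-0.08,0,0],[0,-0.16,0,0],[0,-0.16,0,0]],
  ],
)

```text
time: 5.6
eef_pos: [0.5836, -0.12, 0.1084]
orientation: [0.002, 0.726, 0.687, 0.002]
contact_force: [10.6, 1.3, -1.9]
grip_width: 0.0006
gripper_force: 4.0
```

The force jumped from 3 to 10.6 N, so the lever is on its stop. I'll hold briefly, then swing back.

>>> servo_tool(
  commands=[
    [[0,-0.04,0,0],[0,-0.04,0,0],[0,0.5,0,0],[0,1.0,0,0],[0,1.5,0,0],[0,2.0,0,0],[0,2.5,0,0],[0,3.2,0,0],[0,3.2,0,0],[0,3.2,0,0]],
  ],
)

```text
time: 6.6
eef_pos: [0.6598, -0.1238, 0.1065]
orientation: [-0.001, 0.726, 0.688, -0.001]
contact_force: [-0.7, 0.3, 0.8]
grip_width: 0.0005
gripper_force: 0.0
```

>>> servo_tool(
  commands=[
    [[0,0,-1.5,0],[0,0,-3.5,0],[0,0,-4.4,0],[0,0,-4.4,0]],
  ],
  fingers=70,
  newtons=30,
)

```text
time: 7.0
eef_pos: [0.6624, -0.125, 0.2228]
orientation: [0.003, 0.726, 0.688, 0.002]
contact_force: [0.8, -0.4, -0.8]
grip_width: 0.0305
gripper_force: 0.0
```

Run:
```python
from h import *
c=cap("scene");print(sensors.sense()["eef_pos"],[(x["pixel"],x["score"]) for x in models.tip_of("scene","lever_knob")])
o=np.array([.587,-.1945]);u=np.array([-.0545,-.9985]);ly=np.array([.9985,-.0545])
print(proj(c,np.append(o-.072*u+.031*ly,.116)),proj(c,np.append(o-.072*u-.031*ly,.116)))
```

```text
[ 0.66109204 -0.12445693  0.21930933] [([198.9, 337.1], 0.58)]
[[202.14224459 337.520817  ]] [[213.66486337 318.89380753]]
```

>>> servo_tool(
  commands=[
    [[11.46,-7.6,0,0],[11.46,-7.6,0,0],[11.46,-7.6,0,0],[11.46,-7.6,0,0],[11.46,-7.6,0,0],[11.46,-7.6,0,0],[11.46,-7.6,0,0],[11.46,-7.6,0,0],[11.46,-7.6,0,0],[11.46,-7.6,0,0]],
  ],
  fingers=68,
)

```text
time: 8.1
eef_pos: [0.4866, 0.1712, 0.2162]
orientation: [-0.001, 0.726, 0.687, -0.001]
contact_force: [0.1, -0.3, -0.4]
grip_width: 0.0681
gripper_force: 0.0
```

>>> servo_tool(
  commands=[
    [[0,0,2,0],[0,0,3.6,0],[0,0,4.0,0],[0,0,4.0,0]],
  ],
)

```text
time: 8.5
eef_pos: [0.486, 0.171, 0.1159]
orientation: [-0.001, 0.727, 0.687, -0.002]
contact_force: [0.6, -0.1, 1.2]
grip_width: 0.0684
gripper_force: 0.0
```

Run:
```python
from h import *
p=[]
for n,(r0,c0) in(("top",(180,150)),("scene",(130,180))):
    c=cap(n);p.append(cv2.resize(c["color"][r0:r0+100,c0:c0+100,::-1],(400,400),interpolation=cv2.INTER_CUBIC))
cv2.imwrite("pics/g.png",np.hstack(p));s=sensors.sense();print(s["eef_pos"],s["orientation"],s["grip_width"],s["contact_force"])
```

```text
[0.48853337 0.17174531 0.11931441] [0.00078636 0.72649253 0.68717321 0.00097846] 0.06845431925096902 [ 0.01199282 -0.45330874  0.35030693]
```

View pics/g.png

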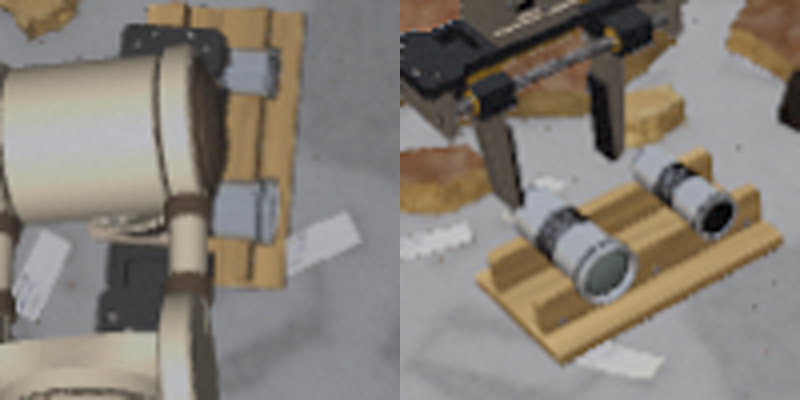

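Right half: the open fingers (tips at about (510,205) and (608,155)) straddle the larger lens above its band, and the slim lens is outside them. I'll descend and grip.

>>> servo_tool(
  commands=[
    [[0,0,1,0],[0,0,2,0],[0,0,2.7,0],[0,0,3.06,0],[0,0,3.06,0]],
  ],
)

```text
time: 9.1
eef_pos: [0.4876, 0.1721, 0.0417]
orientation: [0.0, 0.726, 0.688, 0.0]
contact_force: [0.2, 0.0, 0.3]
grip_width: 0.0678
gripper_force: 0.0
```

>>> servo_tool(
  commands=[
    [[0,0,0,0],[0,0,0,0],[0,0,0,0],[0,0,0,0],[0,0,0,0],[0,0,0,0],[0,0,0,0]],
  ],
  fingers=20,
  newtons=30,
)

```text
time: 9.8
eef_pos: [0.4888, 0.1722, 0.0422]
orientation: [0.001, 0.726, 0.688, 0.002]
contact_force: [5.2, 0.7, 2.4]
grip_width: 0.0396
gripper_force: 30.0
```

>>> servo_tool(
  commands=[
    [[0,0,-0.5,0],[0,0,-1.5,0],[0,0,-3,0],[0,0,-4.5,0],[0,0,-4.8,0],[0,0,-4.8,0]],
  ],
)

```text
time: 10.4
eef_pos: [0.4868, 0.1723, 0.1615]
orientation: [0.0, 0.726, 0.688, 0.0]
contact_force: [-0.6, 0.2, -2.7]
grip_width: 0.0397
gripper_force: 30.0
```

Run:
```python
from h import *
C={n:cap(n) for n in("top","scene")};s=sensors.sense();print(s["eef_pos"],s["orientation"],s["grip_width"],s["contact_force"],s["ft_torque"])
for n in C:
    r=[x for x in models.cut_out(n,"lens")[:3]]
    for x in r:
        print(n,round(x["score"],2),np.round(x["pixel"],1),x["region"].sum())
    print("tcp proj",proj(C[n],s["eef_pos"]+[0,0,.011]))
c=C["scene"];a=np.round(proj(c,s["eef_pos"]))[0].astype(int)
r0,c0=a[0]-60,a[1]-60
cv2.imwrite("pics/l.png",cv2.resize(c["color"][r0:r0+120,c0:c0+140,::-1],(700,600),interpolation=cv2.INTER_CUBIC));print(r0,c0)
```

```text
[0.48502296 0.172039   0.15865521] [-0.00148406  0.72611019  0.68757412 -0.00190279] 0.0393728159358447 [-3.43731544e-01  6.93334943e-04 -3.17053654e+00] [-0.11026819  0.11021552  0.06071034]
top 0.75 [268.1 330.1] 543
top 0.46 [229.4 206. ] 219
tcp proj [[228.5660616  193.09984569]]
scene 0.84 [295.9 286.3] 825
scene 0.83 [157.5 222.7] 436
scene 0.2 [177.9 252.5] 287
tcp proj [[155.3960772  216.12927517]]
99 157
```

View pics/l.png

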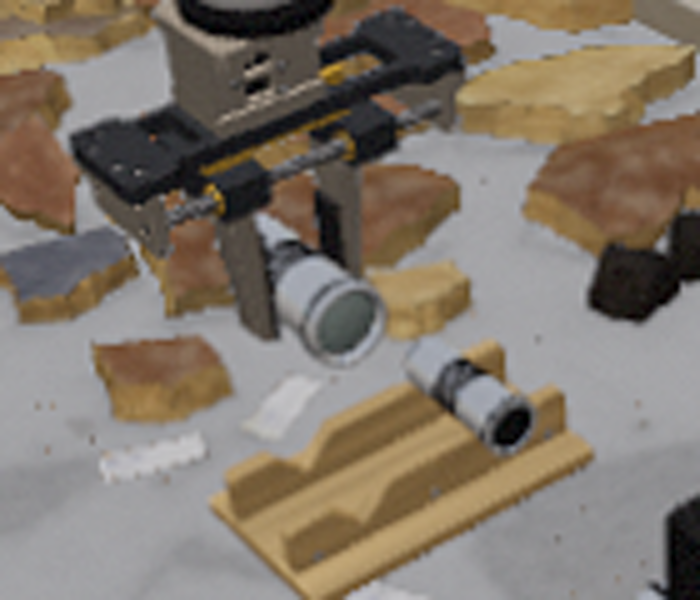

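The lens is held, with its front rim (crop (343,325)) facing along the optical axis and the slim lens undisturbed. I'll carry it over the V.

>>> servo_tool(
  commands=[
    [[-1.0,0.33,0,0],[-2.6,0.86,0,0],[-4.4,1.46,0,0],[-6.2,2.06,0,0],[-8.0,2.66,0,0],[-9.8,3.26,0,0],[-11.6,3.85,0,0],[-13.2,4.4,0,0],[-14.2,4.72,0,0],[-14.42,4.79,0,0]],
  ],
)

```text
time: 11.6
eef_pos: [0.5861, -0.197, 0.1588]
orientation: [-0.001, 0.727, 0.686, -0.001]
contact_force: [-0.4, 0.0, -2.3]
grip_width: 0.0392
gripper_force: 30.0
```

>>> servo_tool(
  commands=[
    [[0,0,0.6,0],[0,0,1.4,0],[0,0,2.2,0],[0,0,2.6,0],[0,0,2.6,0],[0,0,2.6,0]],
  ],
)

```text
time: 12.2
eef_pos: [0.5869, -0.1935, 0.0961]
orientation: [-0.0, 0.726, 0.688, 0.0]
contact_force: [-0.2, -0.6, -2.2]
grip_width: 0.0396
gripper_force: 30.0
```

Run:
```python
from h import *
C={n:cap(n) for n in("top","scene")}
S=[sensors.sense()];s=S[0];print(s["eef_pos"],s["orientation"],s["grip_width"],s["contact_force"],s["ft_torque"])
p=[]
for n,(r0,c0) in(("top",(160,280)),("scene",(180,300))):
    c=C[n];p.append(cv2.resize(c["color"][r0:r0+100,c0:c0+100,::-1],(400,400),interpolation=cv2.INTER_CUBIC))
    u=np.array([-.0545,-.9985,0]);print(n,[np.round(proj(c,s["eef_pos"]+[0,0,.011]+u*d)[0],1).tolist() for d in(.051,.0,-.053)])
cv2.imwrite("pics/v.png",np.hstack(p))
```

```text
[ 0.58765689 -0.19434317  0.09731083] [1.00758700e-03 7.25964077e-01 6.87731801e-01 3.35959892e-04] 0.03931804139954084 [-0.60458903  0.52468711 -2.47286417] [-0.11418486  0.06134709 -0.00646701]
top [[194.5, 356.3], [193.3, 337.0], [192.0, 316.9]]
scene [[238.6, 367.0], [226.3, 350.3], [214.2, 333.9]]
```

View pics/v.png

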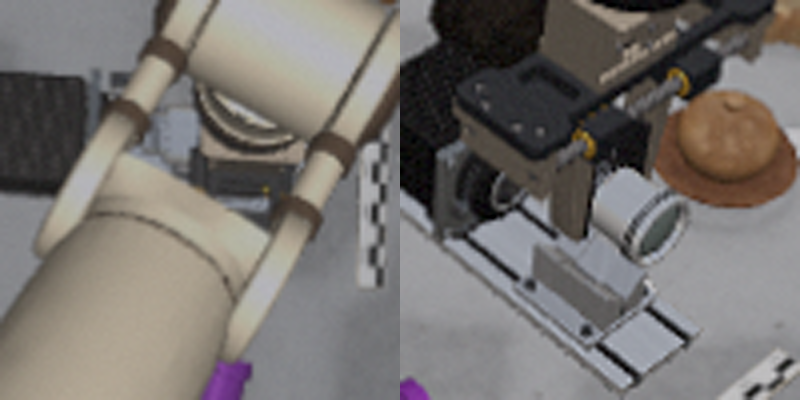

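Right half: the rim centre is at crop (665,230) against a predicted (668,234), so the lens is level and lined up over the V. I'll lower it gently.

>>> servo_tool(
  commands=[
    [[0,0,0.6,0],[0,0,1.2,0],[0,0,1.6,0],[0,0,1.72,0],[0,0,1.72,0]],
  ],
)

```text
time: 12.8
eef_pos: [0.5864, -0.1941, 0.0523]
orientation: [-0.001, 0.726, 0.688, -0.0]
contact_force: [-1.5, -0.3, -2.8]
grip_width: 0.0393
gripper_force: 30.0
```

>>> servo_tool(
  commands=[
    [[0,0,0.06,0],[0,0,0.12,0],[0,0,0.12,0]],
  ],
)

```text
time: 13.1
eef_pos: [0.5874, -0.1945, 0.0505]
orientation: [0.001, 0.726, 0.688, 0.0]
contact_force: [1.2, -0.1, -3.2]
grip_width: 0.0395
gripper_force: 30.0
```

>>> servo_tool(
  commands=[
    [[0,0,0.06,0],[0,0,0.06,0]],
  ],
)

```text
time: 13.3
eef_pos: [0.5878, -0.1946, 0.05]
orientation: [0.001, 0.726, 0.688, 0.0]
contact_force: [-0.2, 0.9, 4.7]
grip_width: 0.039
gripper_force: 30.0
```

>>> servo_tool(
  commands=[
    [[0,0,0.06,0],[0,0,0.06,0]],
  ],
)

```text
time: 13.5
eef_pos: [0.5879, -0.1947, 0.05]
orientation: [0.001, 0.726, 0.688, 0.0]
contact_force: [-3.9, 3.7, 14.8]
grip_width: 0.0392
gripper_force: 30.0
```

>>> servo_tool(
  commands=[
    [[0.02,-0.03,0,0],[0.02,-0.03,0,0],[0.02,-0.03,0,0]],
  ],
)

```text
time: 13.8
eef_pos: [0.5878, -0.1947, 0.05]
orientation: [0.002, 0.726, 0.688, 0.001]
contact_force: [-0.8, 1.4, 11.2]
grip_width: 0.0392
gripper_force: 30.0
```

Run:
```python
from h import *
for i in range(5):
    s=sensors.sense();print(s["eef_pos"].round(4),s["contact_force"].round(2),s["ft_torque"].round(3));c=cap("scene")
u=np.array([-.0545,-.9985,0])
print([np.round(proj(c,np.array([.587,-.1945,.06])+u*d)[0],1).tolist() for d in(.051,-.053)])
cv2.imwrite("pics/f.png",cv2.resize(c["color"][190:290,300:420,::-1],(720,600),interpolation=cv2.INTER_CUBIC))
```

```text
[ 0.5878 -0.1947  0.05  ] [-0.78  1.37 11.18] [ 0.115  0.35  -0.042]
[ 0.5878 -0.1947  0.05  ] [-2.51  1.41 11.16] [0.198 0.432 0.013]
[ 0.5878 -0.1947  0.05  ] [-0.79  2.13 11.83] [ 0.18   0.311 -0.031]
[ 0.5878 -0.1947  0.05  ] [-1.05  2.32 11.53] [ 0.139  0.368 -0.051]
[ 0.5878 -0.1947  0.05  ] [-1.71  1.29 10.96] [ 0.18   0.359 -0.038]
[[253.1, 364.1], [228.6, 332.3]]
```

View pics/f.png

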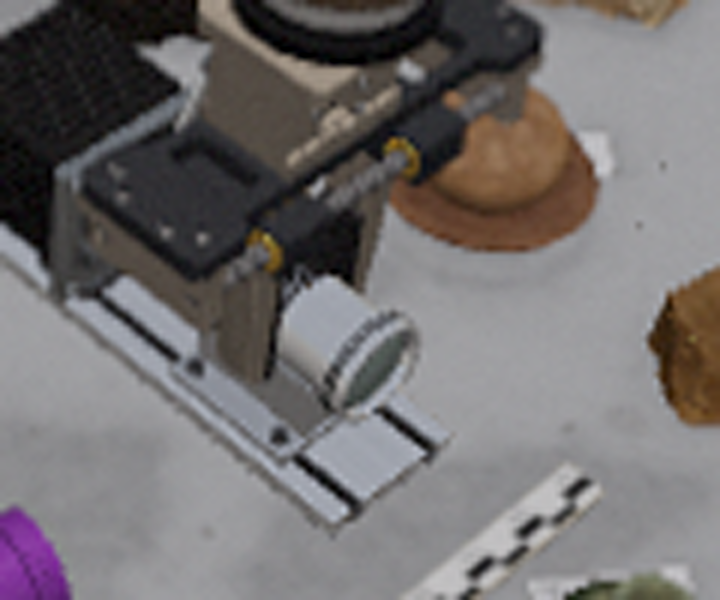

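The rim centre is seen at full-image (251.7, 362.5) against a predicted (253.1, 364.1), so the lens is bedded and level to the eye. I'll trim the residual sideways forces and raise the push, using the torque to check that both ends bear evenly.

>>> servo_tool(
  commands=[
    [[-0.02,-0.02,0.025,0],[-0.02,-0.02,0.025,0],[-0.02,-0.02,0.025,0]],
  ],
)

```text
time: 14.35
eef_pos: [0.5878, -0.1947, 0.05]
orientation: [0.002, 0.726, 0.688, 0.001]
contact_force: [-1.0, 3.6, 14.3]
grip_width: 0.0395
gripper_force: 30.0
```

```bash
cat > t.py <<'E'
from h import *
F=[]
for i in range(6):
    s=sensors.sense();F.append(np.r_[s["contact_force"],s["ft_torque"]]);c=cap("scene")
print(np.mean(F,0).round(2),s["eef_pos"].round(4),s["orientation"].round(4),s["time"])
E
python3 t.py
```

```text
[-1.31  3.39 13.83  0.57  0.36 -0.07] [ 0.5878 -0.1947  0.05  ] [0.0021 0.7261 0.6876 0.0011] 14.6
```

>>> servo_tool(
  commands=[
    [[0.04,-0.015,0.03,0],[0.04,-0.015,0.03,0],[0.04,-0.015,0.03,0]],
  ],
)

```text
time: 14.95
eef_pos: [0.5878, -0.1947, 0.0499]
orientation: [0.003, 0.726, 0.688, 0.001]
contact_force: [-2.5, 0.7, 16.0]
grip_width: 0.0392
gripper_force: 30.0
```

```bash
python3 t.py
```

```text
[-2.29  1.48 16.02  0.21  0.52 -0.06] [ 0.5879 -0.1947  0.05  ] [0.003  0.7261 0.6876 0.0008] 15.2
```

```bash
python3 -c "
from h import *
c=cap('scene');print(models.tip_of('scene','slim_lens')[:1],sensors.sense()['contact_force'])
print(ticket.close_job())"
```

```text
[{'pixel': [175.7, 250.1], 'score': 0.63}] [-1.78975022  1.49859417 17.0500903 ]
the job is handed in; nothing more can be done
None
```

I swung the shutter lever to its stop and it returned to rest. The larger lens now lies in the V-block with its rear towards the shutter, still gripped at 30 N and pressed down with about 16–17 N. The job is handed in, but no verdict came back.

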